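# Return a cordless handset through the flap

## Robot

A 6-joint arm with a two-finger parallel gripper is mounted at the origin on the work surface. World frame = base frame: x ahead of the robot, y to its left, z up, the work surface at z = 0. Lengths are in m, angles in rad, forces in N, time in s.
With the tool pointing down it reaches from about 0.325 to 0.85 m from the base axis. Payload 15.5 kg.
Tool frame: the origin (TCP) lies on the centre line of the jaws, within the pads' length; the fingertips stand 11 mm ahead of it and the grasp point (between the pads) lies 8 mm behind it (manip.tip_extent is the distance from the TCP to the fingertips, in m); z points along the fingers, y is the line along which they close (so a half turn about z gives the same grasp; the last joint's range is limited). The gripper opens to 91 mm and grips with 3 to 60 N. Pads are 32 mm wide; open, the fingers measure 118 mm over their backs; the gripper's body (76 mm by 178 mm) begins 60 mm behind the grasp point.
Start: joints at [1.224, 0.494, 1.345, -0, 1.302, -0.096], TCP at [0.155, 0.605, 0.225] pointing down, gripper open.
Joint ranges: [-2.91, 2.91], [-0.82, 2.16], [0.22, 2.67], [-1.22, 4.37], [0.12, 2.79], [-3.08, 3.08]. Speed limits (rad/s): [1.89, 1.89, 2.57, 3.01, 3.01, 3.01].

## Interface

Orientations are given as a unit quaternion [x, y, z, w].
In Python, from rig import manip gives the robot as it stands.
- The arm moves only by the shell command python3 -m handwheel 'ROWS' [OPENING]. ROWS is JSON, a list that holds one entry, the list of rows, each a list of 4 numbers: the shift along the tool's x, y, z in mm, then the turn about the tool's z in degrees. In form: [[[tx, ty, tz, roll], ...]]. A call has 1 to 10 rows; each row is the pose to reach, as a shift and turn from the pose commanded when the call began, along the tool's axes at that moment; what a row does not reach only later rows make up. A row lasts 1/10 s, in which the tool goes at most 50 mm and 8.59 degrees, less where a joint would pass 70% of its speed; a pose out of reach is approached as far as the arm can. A call with a gripper value outside its range is refused whole. OPENING is the finger opening in mm, from 0 to 91.2, set as the call begins (- or left out, the last holds). The fingers move at their own pace and stop on an object; the grip force is fixed at half the most. Time passes only in rows, so rows that repeat a pose let the fingers close. It gives the time, the measured TCP pose, the force, the opening and the grip force at its end, in the units of the state.
- manip.get_state(): the state, without advancing time (a new reading comes with each control period).
- manip.grab_frame(name): name is "scene" or "top"; returns the picture (400x640x3 uint8, red, green, blue); there is no depth.
- manip.get_calibration(name): a dict with "camera_matrix" (3x3 intrinsics, pixels), "R" (3x3) and "t" (3): a world point X has camera coordinates R X + t. Camera axes: x right, y down, z forward; pixel columns grow to the right and rows downward; lengths in m; the calibration is good to about 2 mm. A picture is of the moment at which its call begins. get_calibration takes no time and is no camera call.
- manip.hand_in(): hands the job in; it is judged then, once.
The state is a dict: "clock": time; "qpos": joint angles; "dq": joint speeds; "effort": joint torques, N m; "position": TCP position; "tcp_rot": TCP orientation; "ft_force": force on the tool from outside, world axes, zero at the start; "moment": the same for the moment, N m; "grip_width": finger opening in m; "gripper_force": force on a finger pad.
Only numpy, scipy, OpenCV 4.12 (cv2) and the standard library are available. Lean on these libraries where they do the work, as an engineer would, in place of code of your own. Each camera call takes 0.05 s, during which the arm holds its last target. There are 200 camera calls.

## Task

Push the white cordless handset along the tray of the returns box and in through the blue flap until it has slid right inside, then draw the fingers back so that the flap falls shut behind it. Only push it, gently, with the fingers: do not pinch, lift or carry it, and leave the black handset and everything on the desk where they are.

Things in the scene. Friction and masses are not known exactly. Their poses are not given: they have to be found in the camera images.
- returns_box: fixed returns box. Origin on the desk under the middle of the flap; +x points level into the box, +z up. In front (x -260 to 0 mm) a flat slick grey tray, 340 mm wide, top 105 mm above the desk, on blue legs, with 12 mm rims along its two sides only. Behind the flap (x 0 to 220 mm) a white box 172 mm wide with a clear plastic top, its upper face 62 mm above the tray
- mouth (a point): point on the tray surface under the middle of the flap, axes as the returns box. The opening is 100 mm wide (y -50 to 50 mm) and 54 mm high, closed by the flap; white panels 62 mm high and 36 mm wide stand either side of it
- flap (a joint): blue plastic flap, 96 x 52 x 4 mm, 50 g, hung from a hinge along its top edge, 56 mm above the tray; it hangs shut at 0 by its weight, swings only inward (up to 1.45 rad), and falls shut in about a second when let go
- flap_edge (a point): middle of the flap's lower edge. Just behind it a slick chute starts at tray level and falls 24 degrees towards the box's back wall, 220 mm away: the handset tips onto it once its middle is past the flap, then slides down by itself to the back wall
- white_handset: white cordless handset, 140 x 50 x 26 mm, about 160 g, lying face up on the tray, to one side of the opening and somewhat askew. Origin at the middle of its underside; its x axis is its length, earpiece end (which has a green screen next to it) at +x, z up
- black_handset: black cordless handset of the same size, axes as the white one, lying on the other half of the tray; stays there
- mug: blue mug, 80 mm wide, 90 mm high, on the desk; origin at the middle of its underside; stays
- stapler: red and black stapler, 130 x 34 x 47 mm; origin at the middle of its underside; stays
- note_pad: yellow block of notes, 76 x 76 x 30 mm; origin at the middle of its underside; stays
- tape_dispenser: grey tape dispenser, 140 x 50 x 80 mm; origin at the middle of its underside; stays
- key_tag: locker key on an orange tag, 100 x 32 x 8 mm; origin at the middle of the tag's underside; stays
Not all that is in view belongs to the job. What is shaped like the white_handset but purple or turquoise is not meant.

How it is judged:
On the way:
1. the nose of the white handset has pushed the flap open (value of joint flap above 0.3 rad and x of white_handset in the frame of mouth between -0.072 and 0.02 m), for 0.05 s.
At the end, for the whole second after the job is handed in: The white handset lies at rest inside the returns box, its middle more than 60 mm behind the flap and more than 15 mm below tray level; the flap hangs shut (within 0.06 rad); the black handset is within 20 mm and the things on the desk within 30 mm of where they began (x of white_handset in the frame of mouth between 0.06 and 0.22 m and y of white_handset in the frame of mouth between -0.08 and 0.08 m and z of white_handset in the frame of mouth below -0.015 m and value of joint flap below 0.06 rad and linear speed of white_handset below 0.02 m/s and distance of black_handset from where it was at the start of the episode below 0.02 m and distance of each of mug, stapler, note_pad, tape_dispenser, key_tag from where it was at the start of the episode below 0.03 m); the robot touches nothing.
It fails at once if the white handset is lifted: its middle more than 15 mm above the tray (z of white_handset in the frame of mouth above 0.015 m).
It fails at once if the white handset is pinched or pushed hard: more than 18 N from the fingers (contact force between the fingers and white_handset above 18 N).
It fails at once if the white handset is knocked off the tray (z of white_handset in the frame of mouth below -0.03 m and x of white_handset in the frame of mouth below 0 m).
It fails at once if the black handset is shifted by more than 20 mm (distance of black_handset from where it was at the start of the episode above 0.02 m).
It fails at once if something on the desk is knocked out of place by more than 30 mm (distance of any of mug, stapler, note_pad, tape_dispenser, key_tag from where it was at the start of the episode above 0.03 m).
It also fails if it takes over 46 s, if anything falls off the work surface, if the arm or the gripper's body presses on something with over 40 N, if the wrist force passes 120 N, or if a joint passes its speed limit or range.

## Working session

There is one attempt and no reset: what is moved stays moved. The work goes in short steps, Python scripts to look and compute and a shell command to move; the robot and the scene stay as the last step left them, time stands still between calls to the robot, and variables do not carry over. Pictures are saved under pics/ and viewed, at most 12 in all, crops included, and the job is handed in when it is done.

```bash
mkdir -p pics; python3 - <<'E'
from rig import manip
import cv2,numpy as np
for n in("scene","top"):
    f=manip.grab_frame(n);cv2.imwrite(f"pics/{n}0.png",f[:,:,::-1])
    c=manip.get_calibration(n);print(n,np.round(c["camera_matrix"],1).tolist(),np.round(c["R"],3).tolist(),np.round(c["t"],3).tolist())
s=manip.get_state();print({k:np.round(v,3).tolist() for k,v in s.items()})
E
```

```text
scene [[390.0, 0.0, 324.4], [0.0, 390.0, 193.0], [0.0, 0.0, 1.0]] [[-0.886, 0.463, -0.017], [0.306, 0.556, -0.773], [-0.348, -0.69, -0.634]] [0.442, -0.072, 1.495]
top [[428.5, 0.0, 321.7], [0.0, 428.5, 198.7], [0.0, 0.0, 1.0]] [[0.002, -1.0, -0.022], [-0.986, 0.002, -0.167], [0.167, 0.022, -0.986]] [0.019, 0.499, 1.172]
{'clock': 0.1, 'qpos': [1.225, 0.494, 1.346, -0.0, 1.303, -0.096], 'dq': [-0.001, -0.0, -0.0, 0.0, -0.0, -0.0], 'effort': [0.002, -88.025, -38.254, 0.071, 0.048, -0.0], 'position': [0.155, 0.605, 0.224], 'tcp_rot': [0.125, 0.992, -0.001, -0.0], 'ft_force': [-0.737, -0.861, 0.117], 'moment': [-0.014, 0.043, -0.012], 'gripper_force': 0.0, 'grip_width': 0.091}
```

View pics/scene0.png

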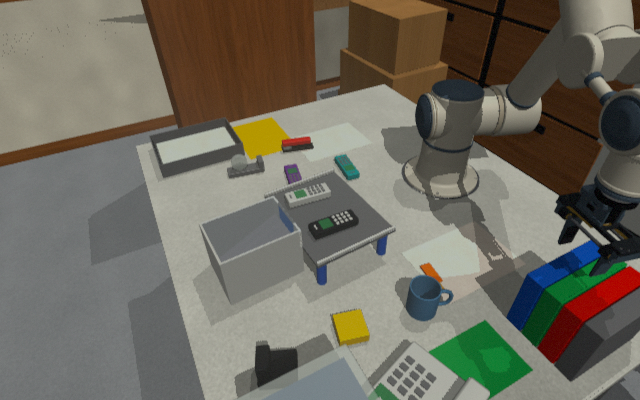

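View pics/top0.png

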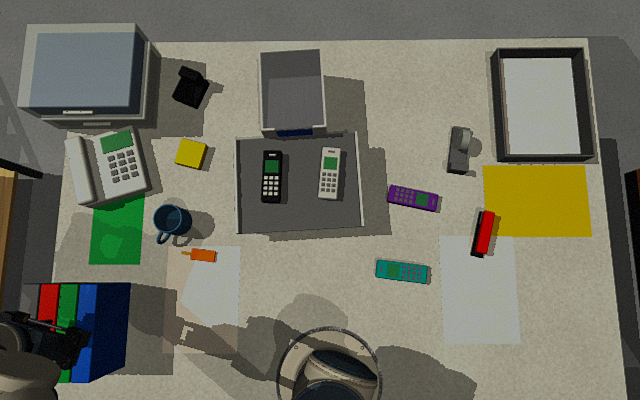

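The scene view shows the open-topped-looking (clear-lidded) box at (250,250), with the white handset at (307,194) and the black one at (333,223) on the tray. In the top view the tray spans columns 236–363 and rows 133–235, the blue flap is at (295,132), white is at (330,173) and black at (272,176). The box's +x points up the picture, which is roughly world +x.

```bash
cat > h.py <<'E'
from rig import manip
import cv2,numpy as np
C={n:{k:np.array(v) for k,v in manip.get_calibration(n).items() if k in("camera_matrix","R","t")} for n in("scene","top")}
def ray(n,p):
    c=C[n];d=c["R"].T@np.linalg.solve(c["camera_matrix"],[p[0],p[1],1]);return -c["R"].T@c["t"],d
def onz(n,p,z):
    o,d=ray(n,p);return o+d*(z-o[2])/d[2]
def tri(a,b):
    P=[C[n]["camera_matrix"]@np.c_[C[n]["R"],C[n]["t"]] for n in("top","scene")]
    X=cv2.triangulatePoints(P[0],P[1],np.array(a,float),np.array(b,float))[:,0];return X[:3]/X[3]
def blob(m,roi):
    x0,y0,x1,y1=roi;k=np.zeros(m.shape,np.uint8);k[y0:y1,x0:x1]=m[y0:y1,x0:x1]
    cs=cv2.findContours(k,cv2.RETR_EXTERNAL,cv2.CHAIN_APPROX_NONE)[0];return max(cs,key=cv2.contourArea)
def green(n,roi):
    f=manip.grab_frame(n).astype(int);return (((f[...,1]>f[...,0]+25)&(f[...,1]>f[...,2]+15))*255).astype(np.uint8),f
def handset(f,roi=(300,80,358,228),thr=130):
    m=((f.min(2)>thr)*255).astype(np.uint8);m=cv2.morphologyEx(m,cv2.MORPH_CLOSE,np.ones((7,7)))
    c=blob(m,roi);return c
E
python3 - <<'E'
from h import *
np.set_printoptions(precision=4,suppress=True)
ft=manip.grab_frame("top");fs=manip.grab_frame("scene")
ct=handset(ft);r=cv2.minAreaRect(ct);print("white top",r)
cs=handset(fs,(283,182,333,208));r2=cv2.minAreaRect(cs);print("white scene",r2)
cen=lambda c:np.array([cv2.moments(c)["m10"],cv2.moments(c)["m01"]])/cv2.moments(c)["m00"]
print("tri white",tri(cen(ct),cen(cs)))
bx=cv2.boxPoints(r);W=np.array([onz("top",p,.131) for p in bx]);print(W,"c",W.mean(0),np.linalg.norm(W-np.roll(W,1,0),axis=1))
W=np.array([onz("top",p,.125)[:2] for p in ct[:,0]],np.float32);print("minrect world",cv2.minAreaRect(W))
for n,f,roi in(("top",ft,(318,140,345,205)),("scene",fs,(283,182,333,208))):
    g=f.astype(int);m=(((g[...,1]>g[...,0]+25)&(g[...,1]>g[...,2]+15))*255).astype(np.uint8);c=blob(m,roi);print(n,"green",cen(c),onz(n,cen(c),.131))
# black
m=((ft.max(2)<45)*255).astype(np.uint8);m=cv2.morphologyEx(m,cv2.MORPH_CLOSE,np.ones((7,7)));c=blob(m,(255,142,290,210))
W=np.array([onz("top",p,.125)[:2] for p in c[:,0]],np.float32);print("black",cv2.minAreaRect(W))
# flap
g=ft.astype(int);m=((g[...,2]>g[...,0]+40)*255).astype(np.uint8);c=blob(m,(260,115,330,145));print("flap px",cv2.boundingRect(c),cv2.minAreaRect(c))
a=cv2.resize(ft[110:245,225:375],None,fx=5,fy=4.4,interpolation=cv2.INTER_CUBIC);a=ft[110:245,225:375];a=cv2.resize(a,(660,594),interpolation=cv2.INTER_CUBIC)
b=cv2.resize(fs[165:300,195:400],(800,527),interpolation=cv2.INTER_CUBIC)
cv2.imwrite("pics/a.png",a[:,:,::-1]);cv2.imwrite("pics/b.png",b[:,:,::-1])
E
```

```text
white top ((328.7950744628906, 172.25411987304688), (17.382862091064453, 49.794654846191406), 5.19442892074585)
white scene ((306.5, 192.0), (20.0, 47.0), 90.0)
tri white [ 0.5579 -0.0033  0.1319]
[[ 0.4901  0.0275  0.131 ]
 [ 0.6249  0.0158  0.131 ]
 [ 0.6204 -0.0305  0.131 ]
 [ 0.4859 -0.018   0.131 ]] c [ 0.5553 -0.0013  0.131 ] [0.0456 0.1353 0.0465 0.1351]
minrect world ((0.5567158460617065, -0.0012077689170837402), (0.046224646270275116, 0.13585041463375092), 85.0698013305664)
top green [330.0211 162.804 ] [ 0.5804 -0.0045  0.131 ]
scene green [299.8726 193.4444] [ 0.5795 -0.0045  0.131 ]
black ((0.5456242561340332, 0.14332635700702667), (0.07066182047128677, 0.14491678774356842), 88.93025207519531)
flap px (279, 136, 1, 1) ((279.0, 136.0), (0.0, 0.0), 0.0)
```

View pics/a.png

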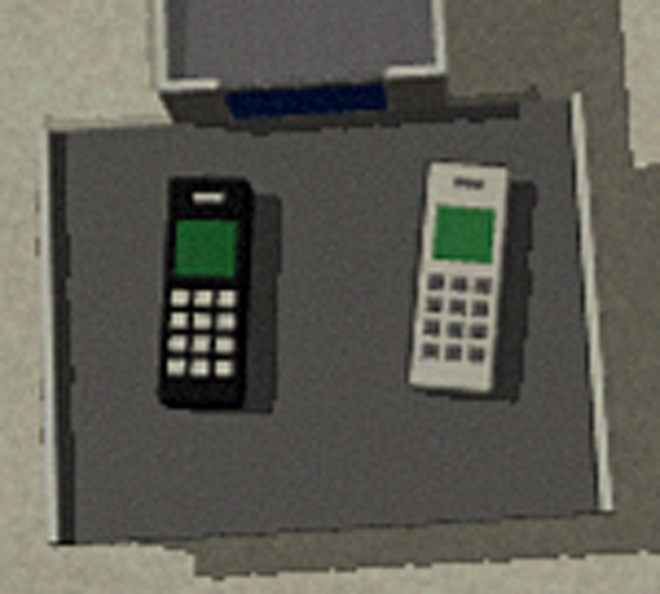

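View pics/b.png

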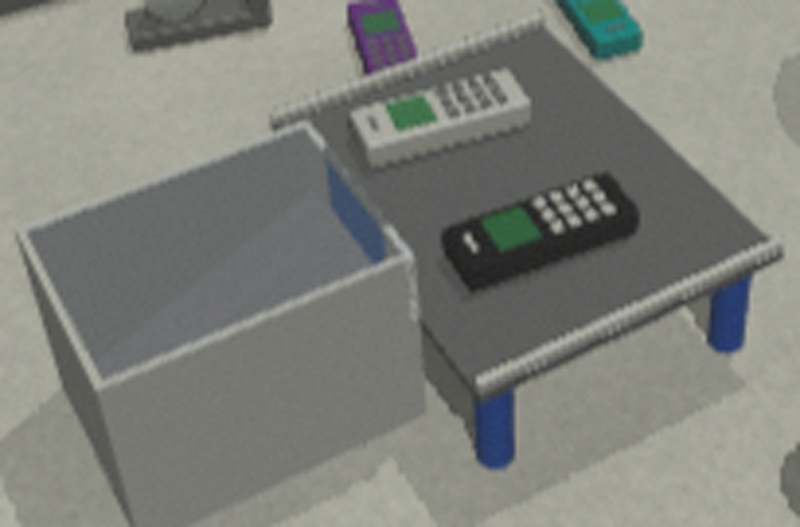

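Crop a shows the tray rim corners at crop pixels (50,542), (610,510), (48,128) and (575,95). The panel front's top outer corners are about (162,92) and (445,73), and the flap spans (228,93) to (387,84). White is clear of everything. I'll compute the box frame from these.

```bash
python3 - <<'E'
from h import *
np.set_printoptions(precision=4,suppress=True)
q=lambda x,y:(225+x/4.4-.4,110+y/4.4-.4)
qs=lambda x,y:(195+x/3.902-.4,165+y/3.902-.4)
fl,fr,bl,br=[onz("top",q(*p),.117) for p in((50,542),(610,510),(48,128),(575,95))]
print("tray",fl,fr,bl,br,"w",np.linalg.norm(fl-fr),np.linalg.norm(bl-br),"len",np.linalg.norm(fl-bl),np.linalg.norm(fr-br))
print("tri front-left rim",tri(q(50,542),qs(781,243)))
pl,pr=[onz("top",q(*p),.167) for p in((162,93),(445,74))];print("panel",pl,pr,np.linalg.norm(pl-pr))
print("tri panel L",tri(q(162,88),qs(410,255)),"R",tri(q(445,72),qs(310,125)))
hl,hr=[onz("top",q(*p),.161) for p in((228,93),(387,84))];print("flap",hl,hr,np.linalg.norm(hl-hr))
ya=((fl-fr)+(bl-br)+2*(pl-pr)+0*hl)[:2];yaw=np.arctan2(-ya[0],ya[1]);
d=((bl-fl)+(br-fr))[:2];print("yaw from y",np.degrees(yaw),"from x",np.degrees(np.arctan2(d[1],d[0])))
for nm,v in(("f",fl-fr),("b",bl-br),("p",pl-pr)):print(nm,np.degrees(np.arctan2(-v[0],v[1])))
# black
ft=manip.grab_frame("top");m=((ft.max(2)<40)*255).astype(np.uint8);c=blob(m,(260,146,285,208));W=np.array([onz("top",p,.125)[:2] for p in c[:,0]],np.float32);print("black",cv2.minAreaRect(W))
E
```

```text
tray [0.3955 0.2433 0.117 ] [ 0.4145 -0.0913  0.117 ] [0.6528 0.2537 0.117 ] [ 0.6723 -0.0734  0.117 ] w 0.33516907215660174 0.32764957262282607 len 0.25755434917855813 0.2584646210904823
tri front-left rim [0.3959 0.244  0.1133]
panel [0.6582 0.1747 0.167 ] [0.669  0.0064 0.167 ] 0.16860298089575526
tri panel L [0.6611 0.1749 0.1668] R [0.6696 0.0074 0.1638]
flap [0.66   0.1361 0.161 ] [0.665  0.0411 0.161 ] 0.09515871537402043
yaw from y 3.452586993349786 from x 3.1445261264665545
f 3.2579301903875173
b 3.4197291056096586
p 3.6779948790155204
black ((0.5455262064933777, 0.14901874959468842), (0.05862018093466759, 0.1446663737297058), 88.15150451660156)
```

The frame is consistent: tray length is 258 mm (given 260), panel width 169 (given 172), flap 95 (given 96), triangulated heights match within 4 mm. Mouth is at about (0.664, 0.090) with yaw 3.3°. The white handset is at box (-112, -85) mm, turned -8.3°. Plan: with closed fingers, push it sideways to y≈0, where the flat pad face aligns it, then push it from behind.

```bash
cat >> h.py <<'E'
from scipy.spatial.transform import Rotation as Ro
YAW=np.radians(3.3);M=np.array([.664,.090,.105]);B=Ro.from_euler('z',YAW)
def tobox(X): return B.inv().apply(np.asarray(X)-M)*1000
def tcp():
    s=manip.get_state();R=Ro.from_quat(s["tcp_rot"]);ty=B.inv().apply(R.apply([0,1,0]))
    return s,R,tobox(s["position"]),np.degrees(np.arctan2(-ty[0],ty[1]))
def shift(target): # box mm -> tool mm
    s,R,p,a=tcp();return R.inv().apply(B.apply(np.array(target)-p))
def look(tag,roi=(240,60,358,228),thr=130):
    f=manip.grab_frame("top");c=handset(f,roi,thr);W=np.array([tobox(onz("top",p,.127)) for p in c[:,0]])[:,:2].astype(np.float32)
    r=cv2.minAreaRect(W);b=cv2.boxPoints(r);e=max((b[1]-b[0],b[2]-b[1]),key=np.linalg.norm);a=np.degrees(np.arctan2(e[1],e[0]));a=(a+90)%180-90
    print("white c",np.round(r[0],1),"size",np.round(r[1],1),"yaw",round(float(a),1));cv2.imwrite(f"pics/{tag}.png",f[:,:,::-1])
E
python3 - <<'E'
from h import *
s,R,p,a=tcp();print(p,a,shift([-105,-137,100]))
look("l0",(300,80,358,228))
E
```

```text
[-478.45496964  543.74784374  119.65984831] -17.668579497212274 [-562.4534662  -535.27758107   19.91884308]
white c [-112.6  -85.1] size [ 46.6 136.9] yaw -8.2
```

```bash
python3 -m handwheel '[[[-35,-33,0,-2],[-70,-66,0,-5],[-105,-100,0,-8],[-140,-133,0,-11],[-175,-166,0,-14],[-210,-200,0,-17.7],[-245,-233,0,-17.7],[-280,-266,0,-17.7],[-315,-300,0,-17.7],[-350,-333,0,-17.7]]]' 0; python3 - <<'E'
from h import *
s,R,p,a=tcp();print(p,a,shift([-105,-137,100]))
E
```

```text
clock: 1.3
position: [0.4122, 0.1942, 0.2251]
tcp_rot: [-0.029, 1.0, 0.0, 0.0]
ft_force: [1.0, 1.0, -0.6]
grip_width: 0.014
gripper_force: 0.0
[-245.34987129  118.47750128  120.12123601] 0.031794943597218524 [-140.19840066 -255.55806607   20.15409363]
```

```bash
python3 -m handwheel '[[[-24,-43,0,0],[-48,-86,0,0],[-72,-130,0,0],[-96,-174,0,0],[-120,-217,0,0],[-140,-255,0,0],[-140,-255,20,0],[-140,-255,20,0]]]' 0; python3 - <<'E'
from h import *
s,R,p,a=tcp();print(p,a,s["grip_width"],shift([-105,-137,20]))
E
```

```text
clock: 2.1
position: [0.5652, -0.0512, 0.2028]
tcp_rot: [-0.028, 1.0, 0.0, -0.002]
ft_force: [-0.7, 0.4, 0.1]
grip_width: 0.0007
gripper_force: 0.0
[-106.79460808 -135.27439586   97.83649147] -0.07746912995934123 0.0006766816001068374 [-2.06610965 -1.80002232 77.82807233]
```

```bash
python3 -m handwheel '[[[-1,-2,20,0],[-1,-2,40,0],[-1,-2,55,0],[-1,-2,68,0],[-1,-2,77,0],[-1,-2,77,0]]]' 0; python3 - <<'E'
from h import *
s,R,p,a=tcp();print(p,a)
look("l1")
f=manip.grab_frame("scene")[165:300,195:400];cv2.imwrite("pics/s1.png",cv2.resize(f,(600,395))[:,:,::-1])
E
```

```text
clock: 2.7
position: [0.5667, -0.0519, 0.1272]
tcp_rot: [-0.029, 1.0, 0.0, -0.001]
ft_force: [-0.3, 0.4, -0.9]
grip_width: 0.0003
gripper_force: 0.0
[-105.34855598 -136.06629315   22.24970429] 0.05668329600966733
white c [108.1 100.6] size [ 92.7 227.7] yaw -1.4
```

View pics/s1.png

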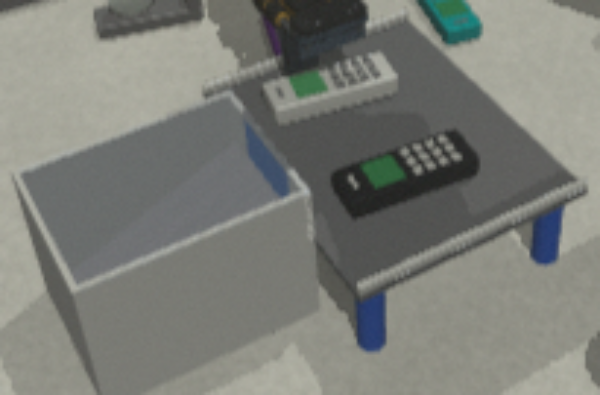

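The fingers stand between the white handset and the rim, clear of both. Next is the gentle sideways push.

```bash
python3 -m handwheel '[[[0,5,1,0],[0,10,2,0],[0,15,2,0],[0,20,2,0],[0,25,2,0],[0,30,2,0],[0,35,2,0],[0,40,2,0],[0,45,2,0],[0,50,2,0]]]' 0; python3 - <<'E'
from h import *
s,R,p,a=tcp();print(p,a)
f=manip.grab_frame("scene")[165:300,195:400];cv2.imwrite("pics/s2.png",cv2.resize(f,(600,395))[:,:,::-1])
E
```

```text
clock: 3.8
position: [0.5643, -0.0021, 0.1259]
tcp_rot: [-0.029, 1.0, -0.0, 0.0]
ft_force: [0.4, -0.7, 0.7]
grip_width: 0.0002
gripper_force: 0.3
[-104.84872828  -86.1603611    20.93528126] 0.031227258230017946
```

View pics/s2.png

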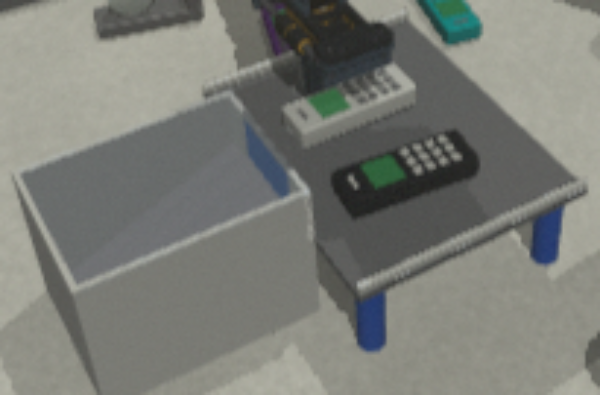

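White moves sideways with the fingers and is nearly parallel to black. I'll continue, measuring the green screens in the scene view.

```bash
python3 -m handwheel '[[[0,5,0,0],[0,10,0,0],[0,15,0,0],[0,20,0,0],[0,25,0,0],[0,30,0,0],[0,34,0,0],[0,36,0,0],[0,36,0,0]]]' 0; cat >> h.py <<'E'
def greens(tag):
    f=manip.grab_frame("scene");g=f.astype(int);m=(((g[...,1]>g[...,0]+25)&(g[...,1]>g[...,2]+15))*255).astype(np.uint8)
    m[:165]=0;m[300:]=0;m[:,:195]=0;m[:,362:]=0
    n,l,st,ce=cv2.connectedComponentsWithStats(m)
    for i in range(1,n):
        if st[i,4]>15:
            W=np.array([tobox(onz("scene",p,.131)) for p in np.argwhere(l==i)[:,::-1]])[:,:2].astype(np.float32);print("green",np.round(ce[i],1),np.round(tobox(onz("scene",ce[i],.131))[:2],1),cv2.minAreaRect(W))
    cv2.imwrite(f"pics/{tag}.png",cv2.resize(f[165:300,195:400],(600,395))[:,:,::-1])
E
python3 - <<'E'
from h import *
s,R,p,a=tcp();print(p,a);greens("s3");look("t3",(300,80,358,228))
E
```

```text
clock: 4.75
position: [0.5622, 0.0337, 0.1259]
tcp_rot: [-0.029, 1.0, 0.0, 0.0]
ft_force: [-0.0, 1.1, 0.4]
grip_width: 0.0006
gripper_force: 0.0
[-104.85980225  -50.30010533   20.91754577] 0.04547848044143719
green [348.6 167.2] [-295.1 -124.9] ((-296.080322265625, -125.3755111694336), (31.572490692138672, 31.709566116333008), 78.23606872558594)
green [312.9 206.4] [-94.  -14.7] ((-94.00424194335938, -14.852058410644531), (32.02584457397461, 36.237213134765625), 2.62099552154541)
green [325.4 223.1] [-88.7  66.7] ((-88.78509521484375, 66.44489288330078), (37.09885787963867, 33.48161697387695), 85.78096008300781)
white c [ 31.9 -77.9] size [125.9  67.4] yaw 87.6
```

View pics/s3.png

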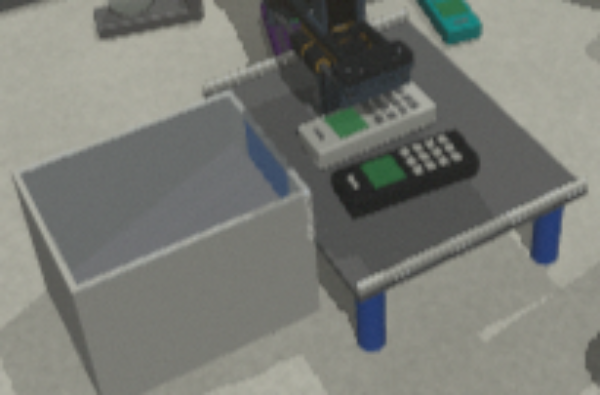

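White is at y≈-12 and aligned, with black undisturbed. I'll nudge it 7 mm more, back off, rise and go behind it with the fingers 20 mm apart.

```bash
python3 -m handwheel '[[[0,3,0,0],[0,6,0,0],[0,7,0,0],[0,7,0,0],[0,-5,0,0],[0,-15,0,0],[0,-15,-25,0],[0,-15,-55,0],[40,0,-55,0],[80,25,-55,0]]]' 0; python3 -m handwheel '[[[45,20,0,0],[45,20,0,0],[45,20,0,0]]]' 20;  python3 - <<'E'
from h import *
s,R,p,a=tcp();print(p,a,s["grip_width"]);greens("s4");look("t4",(290,60,358,215))
E
```

```text
clock: 5.85
position: [0.4811, 0.0524, 0.1815]
tcp_rot: [-0.028, 1.0, -0.0, 0.001]
ft_force: [-0.6, 1.7, 0.0]
grip_width: 0.0007
gripper_force: 0.0
clock: 6.15
position: [0.4345, 0.0708, 0.1813]
tcp_rot: [-0.029, 1.0, -0.0, 0.0]
ft_force: [0.5, 0.6, 0.3]
grip_width: 0.0191
gripper_force: 0.0
[-230.18546338   -5.98608417   76.3130683 ] 0.047936794787044615 0.01908486879765774
green [291.8 170.2] [-125.  -212.6] ((-125.11744689941406, -212.4310302734375), (20.576974868774414, 26.94322395324707), 73.94563293457031)
green [314.1 207.7] [-94.1  -7.8] ((-94.5792007446289, -7.951145172119141), (31.825695037841797, 34.617366790771484), 3.6320247650146484)
green [325.4 223.1] [-88.8  66.5] ((-89.10960388183594, 66.63191223144531), (36.9637336730957, 33.18040084838867), 84.24958038330078)
white c [-137.7  -25.8] size [90.9 94.5] yaw -2.5
```

View pics/s4.png

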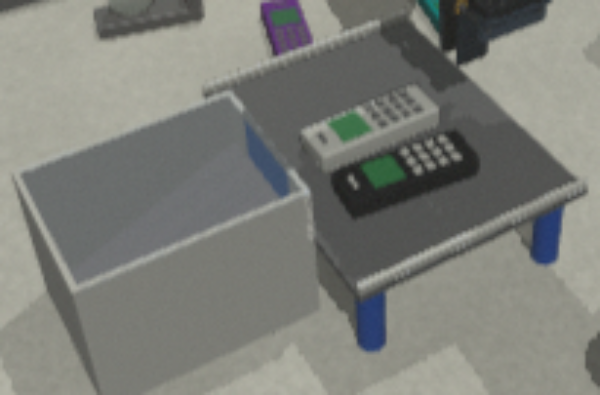

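White sits at y≈-6 and is straight, and the fingers are behind it. Descend and push.

```bash
python3 -m handwheel '[[[0,0,25,0],[0,0,45,0],[0,0,55,0],[0,0,55,0],[-5,0,55,0],[-10,0,55,0],[-15,0,55,0],[-19,0,55,0],[-23,0,55,0],[-27,0,55,0]]]' 20; python3 -m handwheel '[[[-4,0,0,0],[-8,0,0,0],[-12,0,0,0],[-16,0,0,0],[-20,0,0,0],[-24,0,0,0],[-28,0,0,0],[-31,0,0,0],[-33,0,0,0]]]' 20;  python3 - <<'E'
from h import *
s,R,p,a=tcp();print(p,a,s["grip_width"]);greens("s5");look("t5",(290,60,358,215))
E
```

```text
clock: 7.25
position: [0.4621, 0.0728, 0.126]
tcp_rot: [-0.029, 1.0, -0.0, 0.0]
ft_force: [-1.4, 0.5, 0.7]
grip_width: 0.02
gripper_force: 0.3
clock: 8.15
position: [0.495, 0.0746, 0.1259]
tcp_rot: [-0.029, 1.0, -0.0, 0.0]
ft_force: [-0.1, -0.1, 0.4]
grip_width: 0.0202
gripper_force: 0.3
[-169.6272146    -5.59652913   20.89553948] 0.031554172592524875 0.020178131526428847
green [350.  167.3] [-299. -122.] ((-299.7140808105469, -120.42123413085938), (28.88550567626953, 23.649423599243164), 57.69157409667969)
green [292.  170.1] [-125.5 -212.4] ((-125.55306243896484, -212.6185302734375), (23.702388763427734, 26.957965850830078), 62.326602935791016)
green [303.2 212.1] [-57.3  -8.2] ((-57.5164680480957, -8.383907318115234), (34.81731033325195, 33.240562438964844), 89.9907455444336)
green [325.5 223. ] [-89.1  66.5] ((-89.15550994873047, 66.17594909667969), (36.04719924926758, 33.18040466308594), 84.24958801269531)
white c [-57.  -27.3] size [88.7 79.3] yaw 89.3
```

View pics/s5.png

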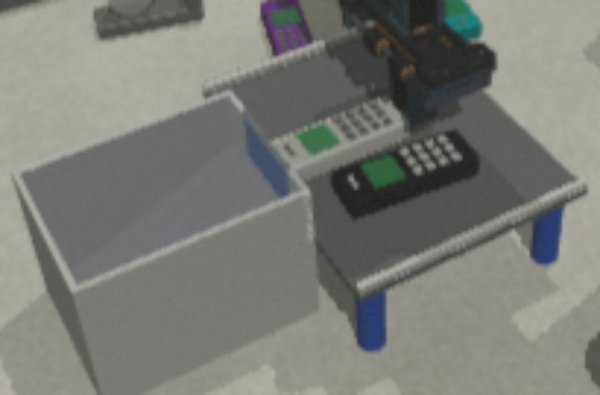

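White has gone straight ahead, with its nose about at the flap and y≈-6. Keep pushing.

```bash
python3 -m handwheel '[[[-3,0,0,0],[-6,0,0,0],[-10,0,0,0],[-14,0,0,0],[-18,0,0,0],[-22,0,0,0],[-26,0,0,0],[-30,0,0,0],[-34,0,0,0],[-38,0,0,0]]]' 20; python3 -m handwheel '[[[-3,0,0,0],[-6,0,0,0],[-9,0,0,0],[-12,0,0,0],[-15,0,0,0],[-18,0,0,0],[-21,0,0,0],[-24,0,0,0],[-25,0,0,0]]]' 20;  python3 - <<'E'
from h import *
s,R,p,a=tcp();print(p,a,s["grip_width"]);greens("s6")
E
```

```text
clock: 9.25
position: [0.533, 0.0769, 0.1259]
tcp_rot: [-0.029, 1.0, -0.0, -0.0]
ft_force: [-1.6, -0.0, 1.1]
grip_width: 0.0202
gripper_force: 0.5
clock: 10.15
position: [0.558, 0.0783, 0.1259]
tcp_rot: [-0.029, 1.0, -0.0, 0.0]
ft_force: [-0.2, -0.2, 0.7]
grip_width: 0.0205
gripper_force: 0.3
[-106.52394159   -5.55429211   20.89540053] 0.03204216795426456 0.020510968862918966
green [348.6 167.2] [-295.1 -124.9] ((-296.080322265625, -125.3755111694336), (31.572490692138672, 31.709566116333008), 78.23606872558594)
green [289.5 170.5] [-117.5 -215.1] ((-117.45170593261719, -215.1228790283203), (18.04066276550293, 10.104547500610352), 62.89335250854492)
green [325.4 223.1] [-88.6  66.6] ((-88.78509521484375, 66.44489288330078), (37.09885787963867, 33.48161697387695), 85.78096008300781)
```

View pics/s6.png

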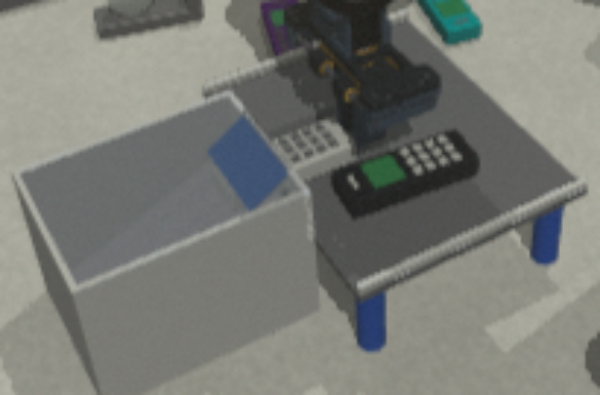

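The flap is well open with the nose inside and the centre at about -18. Push another 37 mm.

```bash
python3 -m handwheel '[[[-3,0,0,0],[-7,0,0,0],[-11,0,0,0],[-15,0,0,0],[-19,0,0,0],[-23,0,0,0],[-27,0,0,0],[-31,0,0,0],[-34,0,0,0],[-37,0,0,0]]]' 20; python3 -m handwheel '[[[0,0,0,0],[0,0,0,0],[0,0,0,0],[0,0,0,0],[0,0,0,0]]]' 20;  python3 - <<'E'
from h import *
s,R,p,a=tcp();print(p,a,s["grip_width"]);greens("s7")
E
```

```text
clock: 11.2
position: [0.5948, 0.0805, 0.1259]
tcp_rot: [-0.029, 1.0, 0.0, 0.0]
ft_force: [-0.2, 0.3, -0.1]
grip_width: 0.0198
gripper_force: 0.0
clock: 11.7
position: [0.5944, 0.0804, 0.1259]
tcp_rot: [-0.029, 1.0, 0.0, -0.0]
ft_force: [0.5, -0.6, -0.9]
grip_width: 0.02
gripper_force: 0.0
[-69.99082677  -5.54420604  20.94018983] 0.028216750708330164 0.0199851930530425
green [348.5 167.2] [-295.  -125.2] ((-296.201904296875, -125.9594955444336), (32.7655143737793, 31.709566116333008), 78.23606872558594)
green [325.3 223.1] [-88.5  66.4] ((-88.78509521484375, 66.44489288330078), (37.09885787963867, 33.48161697387695), 85.78096008300781)
green [254.6 242.9] [113.5  31.3] ((114.00800323486328, 30.2015438079834), (32.13355255126953, 34.00551986694336), 1.6435314416885376)
```

View pics/s7.png

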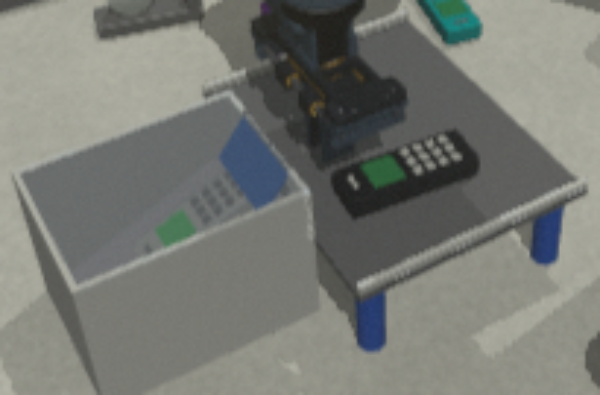

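The handset has tipped onto the chute and is sliding in. Draw back, rise, and wait.

```bash
python3 -m handwheel '[[[15,0,0,0],[35,0,0,0],[60,0,0,0],[90,0,0,0],[110,0,-25,0],[120,0,-60,0],[120,0,-90,0],[120,0,-90,0],[120,0,-90,0],[120,0,-90,0]]]' 20; python3 -m handwheel '[[[0,0,0,0],[0,0,0,0],[0,0,0,0],[0,0,0,0],[0,0,0,0],[0,0,0,0],[0,0,0,0],[0,0,0,0],[0,0,0,0],[0,0,0,0]]]';  python3 - <<'E'
from h import *
s,R,p,a=tcp();print(p,a,s["ft_force"]);greens("s8")
E
```

```text
clock: 12.75
position: [0.4743, 0.0735, 0.2152]
tcp_rot: [-0.029, 1.0, 0.0, -0.001]
ft_force: [-0.5, -0.1, 0.3]
grip_width: 0.0201
gripper_force: 0.0
clock: 13.75
position: [0.4748, 0.0735, 0.2159]
tcp_rot: [-0.029, 1.0, -0.0, 0.0]
ft_force: [-0.5, 0.4, -0.8]
grip_width: 0.0202
gripper_force: 0.0
[-189.86625314   -5.61727699  110.93366647] 0.0324953857846286 [-0.47065112  0.44278905 -0.79202097]
green [291.9 170.2] [-125.  -212.3] ((-124.98834228515625, -211.98239135742188), (21.51066017150879, 26.94322395324707), 73.94563293457031)
green [325.5 223. ] [-89.   66.4] ((-89.15550994873047, 66.17594909667969), (36.04719924926758, 33.18040466308594), 84.24958801269531)
```

View pics/s8.png

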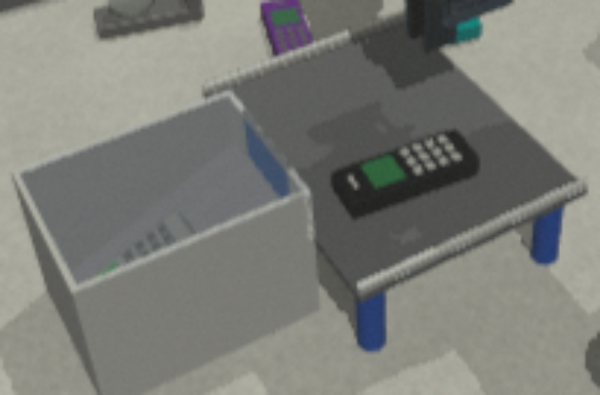

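The handset lies down the chute at the back of the box, the flap hangs shut, and black is unmoved. One more second to settle, then hand in.

```bash
python3 -m handwheel '[[[0,0,0,0],[0,0,0,0],[0,0,0,0],[0,0,0,0],[0,0,0,0],[0,0,0,0],[0,0,0,0],[0,0,0,0],[0,0,0,0],[0,0,0,0]]]' >/dev/null; python3 -c "
from rig import manip
print(manip.hand_in())"
```

```text
the job is handed in; nothing more can be done
None
```

The white handset was pushed through the flap and slid to the back of the box, the flap fell shut behind it, the black handset has not moved, nothing on the desk was touched, and the job is handed in (no verdict was returned).

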